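Start the cart's power unit with its key

ROBOT

A 6-joint arm with a two-finger parallel gripper is mounted at the origin on the work surface. World frame = base frame: x ahead of the robot, y to its left, z up, the work surface at z = 0. Lengths are in m, angles in rad, forces in N, time in s.
With the tool pointing down it reaches from about 0.275 to 1 m from the base axis. Payload 8.4 kg.
Tool frame: the origin (TCP) lies where the fingers leave the gripper's body, on its centre line; the fingertips stand 73 mm ahead of it and the grasp point (between the pads) lies 54 mm ahead of it; z points along the fingers, y is the line along which they close (so a half turn about z gives the same grasp; the last joint's range is limited). The gripper opens to 85 mm and grips with 20 to 120 N. Pads are 22 mm wide; open, the fingers measure 114 mm over their backs; the gripper's body (76 mm by 85 mm) begins 54 mm behind the grasp point. The pads swing forward as they close: fully open they stand 13 mm farther back than shut.
Start: joints at [1.126, 0.353, 1.633, -0, 1.155, -0.002], TCP at [0.268, 0.565, 0.304] pointing down, gripper open.
Joint ranges: [-2.63, 2.63], [-0.92, 2.1], [0.06, 2.66], [-1.3, 4.44], [0, 2.69], [-3.02, 3.02]. Speed limits (rad/s): [2.22, 2.22, 2.79, 3.14, 3.14, 3.14].

INTERFACE

Orientations are given as a unit quaternion [x, y, z, w].
In Python, from workcell import get_state, eyes, close_job gives the robot as it stands.
- The arm moves only by the tool play_rows, never from a script. Its argument "targets" is a list of rows, each an object with "offset": the shift along the world's x, y, z in units of 10 cm (1.0 is 10 cm), a list of three; "turn": the turn, a rotation vector about the world's x, y, z in units of pi rad (1.0 is pi rad), a list of three; "fingers": the finger opening in mm, from 0 to 85.4. In form: [{"offset": [x, y, z], "turn": [rx, ry, rz], "fingers": fingers}, ...]. A call has 1 to 5 rows; each row is the pose to reach, as a shift and turn from the pose commanded when the call began, turning the shorter way round; what a row does not reach only later rows make up. A row lasts 1/12 s, in which the tool goes at most 41.7 mm and 7.16 degrees, less where a joint would pass 70% of its speed; a pose out of reach is approached as far as the arm can. A call with a number of a shift or a turn outside -1 to 1 is refused whole. A call with a gripper value outside its range is refused whole. The fingers move at their own pace and stop on an object; "grip_force" is the grip in N (left out, the last holds). Time passes only in rows, so rows that repeat a pose let the fingers close. It gives the time, the measured TCP pose, the force, the opening and the grip force at its end, in the units of the state.
- get_state(): the state, without advancing time (a new reading comes with each control period).
- eyes.get_image(name): name is "side" or "top" or "wrist"; returns a dict with "color" (400x640x3 uint8, blue, green, red), "vfov" (degrees; the focal length in pixels is half the picture's height over the tangent of half this angle, whatever the lens; pixels are square), "cx", "cy" (the principal point, pixels), "dist" ([k1, k2, p1, p2, k3] as OpenCV has them; the pictures are not rectified), "origin" and "attitude" of the camera in the world; the wrist camera has in their place "tool_from_camera" (4x4, takes a point from camera to tool coordinates, whose origin is the TCP and whose axes are the flange's). Camera axes: x right, y up, looking along -z (the intrinsics and any distortion apply to the point x, -y, -z); pixel columns grow to the right and rows downward; lengths in m; the calibration is good to about 2 mm. A picture is of the moment at which its call begins: read the wrist's pose just before it. There is no depth.
- close_job(): hands the job in; it is judged then, once.
The state is a dict: "clock": time; "joints": joint angles; "qvel": joint speeds; "tau": joint torques, N m; "tcp_pos": TCP position; "orientation": TCP orientation; "wrist_force": force on the tool from outside, world axes, zero at the start; "wrist_torque": the same for the moment, N m; "width": finger opening in m; "grip_force": force on a finger pad.
Only numpy, scipy, OpenCV 4.12 (cv2) and the standard library are available. Lean on these libraries where they do the work, as an engineer would, in place of code of your own. Each camera call takes 0.05 s, during which the arm holds its last target. There are 200 camera calls.

TASK

Take the red-headed key out of the wooden key block and push it fully home in the key switch on top of the grey power unit; its pins are sticky, so rock the key a little from side to side along its slot to work it past them. Then turn it a quarter turn clockwise to the spring-loaded start position and finish still gripping the key and holding it turned. Leave the other two keys, the label roll and the scanner where they are.

Things in the scene. Friction and masses are not known exactly. Their poses are not given: they have to be found in the camera images.
- red_key: the power unit's key, 32 g, 70 mm long: red plastic head 10 mm thick (x), 32 mm wide (y), 38 mm tall (z up). Origin at the centre of the head's flat underside, the shoulder; the steel shank points down along -z. It starts upright, blade down, in one of the key block's three slots, its shoulder resting on the block's top
- red_key_tip (a point): end of the red key's blade, 32 mm below its origin. Shank: 10 mm of round neck, 4 mm across, then 22 mm of flat blade 4 mm thick (x) and 10 mm wide (y), the last 4 mm a nose 5 mm wide with a bevelled tip. Both edges are cut alike, so the key works either way round (half turn about z)
- blue_key: blue-head key, same shape, size and origin as the red key but for something else; stands in one of the key block's slots, to be left alone
- yellow_key: yellow-head key, same shape, size and origin as the red key but for something else; stands in one of the key block's slots, to be left alone
- key_block: wooden block 56 mm (x) by 170 mm (y) by 42 mm high, fixed; origin at the centre of its underside. Three slots in its top, in a row along its y at -52, 0 and +52 mm, each 7.5 by 13.5 mm, 37 mm deep, long side along the row; the keys stand in them with their y axes along the row, so a head is pinched across the row
- power_unit: grey steel power unit 210 mm (x) by 290 mm (y) by 115 mm high, fixed; origin at the centre of its underside. On its top the key switch, a green lamp, a red rocker, a battery gauge and along the far edge (x = +70 mm) a black carrying handle 33 mm high
- keyway (a point): centre of the key switch's face, on the lock's vertical axis, 127 mm above the table, at x -45, y +60 mm of the power unit, with its axes. The key goes straight down; it is home when its origin is here. Slot long along y, 13 by 6 mm, with a dished mouth 19 by 13 mm, 3 mm deep, in a steel bezel 38 mm wide. The key cannot turn before it is within 3 mm of home, nor come out while turned
- pins (a point): point on the lock's axis 18 mm below the face, between two sticky spring pins that reach into the keyway from its +y and -y ends and stop the blade with the shoulder about 14.5, then 7.5 mm above home. A straight push jams on them; rocking the key 1.5 to 2 mm either way along the keyway's y (there is 1.5 mm of play) while pressing down lightly works the pins back, and they stay back
- key_switch (a joint): turn of the lock's plug in rad: 0 at rest (slot along the keyway's y), growing clockwise seen from above to the stop at 1.571, the start position. A spring (0.025 N m at rest, 0.10 N m at the stop) turns it back when the key is let go; the plug lags the key by 0.1 to 0.2 rad of play
- label_roll: white roll of labels lying flat, 72 mm across, 32 mm high; origin at the centre of its underside; to be left alone
- scanner: black and yellow hand scanner lying on its side, about 170 mm long (y), 58 mm wide, 32 mm high; origin under its middle; to be left alone

How it is judged:
On the way:
1. the red key has been pushed into the key switch, past both pins, with the switch still at rest (z of red_key in the frame of keyway below 0.006 m and horizontal distance between red_key and keyway below 0.004 m and angle between red_key's own z axis and vertical below 0.12 rad and value of joint key_switch below 0.4 rad), for 0.05 s.
At the end, for the whole second after the job is handed in: The red key is home in the key switch (shoulder within 3 mm of the face, within 4 mm of the axis, upright within 7 degrees), the switch is turned at least 1.2 rad (69 degrees) clockwise, and the fingers still grip the key, through the last second (value of joint key_switch above 1.2 rad and z of red_key in the frame of keyway below 0.003 m and horizontal distance between red_key and keyway below 0.004 m and angle between red_key's own z axis and vertical below 0.12 rad and contact force between the fingers and red_key above 1 N); the arm keeps its last pose, push and grip.
It fails at once if another key is moved (distance of any of blue_key, yellow_key from where it was at the start of the episode above 0.02 m).
It fails at once if the label roll or the scanner is pushed away (distance of any of label_roll, scanner from where it was at the start of the episode above 0.03 m).
It also fails if it takes over 58 s, if anything falls off the work surface, if the arm or the gripper's body presses on something with over 40 N, if the wrist force passes 120 N, or if a joint passes its speed limit or range.

## Working session

There is one attempt and no reset: what is moved stays moved. The work goes in short steps, Python scripts to look and compute and a tool call to move; the robot and the scene stay as the last step left them, time stands still between calls to the robot, and variables do not carry over. Pictures are saved under pics/ and viewed, at most 10 in all, crops included, and the job is handed in when it is done.

Besides the shell and the picture viewer there is one more tool, called as name(argument=value, ...), one argument or row to a line, values as JSON. play_rows: Moves the arm, as the interface text tells. Shifts and turns lie within -1 to 1; 1 stands for 10 cm of shift or pi rad of turn. Its arguments: {"type":"object","properties":{"targets":{"type":"array","items":{"type":"object","properties":{"offset":{"type":"array","items":{"type":"number"}},"turn":{"type":"array","items":{"type":"number"}},"fingers":{"type":"number"}}}},"grip_force":{"type":"number"}},"required":["targets"]}

```bash
mkdir -p pics; cat > h.py <<'E'
import numpy as np, cv2
from scipy.spatial.transform import Rotation as R
from workcell import get_state, eyes, close_job
def grab(n):
    s=get_state(); d=eyes.get_image(n); d['f']=d['color'].shape[0]/2/np.tan(np.radians(d['vfov'])/2)
    if n=='wrist':
        T=np.eye(4);T[:3,:3]=R.from_quat(s['orientation']).as_matrix();T[:3,3]=s['tcp_pos'];M=T@np.array(d['tool_from_camera'])
        d['o'],d['Rm']=M[:3,3],M[:3,:3]
    else:
        a=np.array(d['attitude']); d['o']=np.array(d['origin']); d['Rm']=R.from_quat(a).as_matrix() if a.size==4 else a.reshape(3,3)
    d['K']=np.array([[d['f'],0,d['cx']],[0,d['f'],d['cy']],[0,0,1]]);d['dist']=np.array(d['dist'],float)
    return d
def ray(d,p):
    q=cv2.undistortPoints(np.array(p,float).reshape(-1,1,2),d['K'],d['dist']).reshape(-1,2)
    return np.c_[q[:,0],-q[:,1],-np.ones(len(q))]@d['Rm'].T
def onz(d,p,z):
    r=ray(d,p); return d['o']+r*((z-d['o'][2])/r[:,2])[:,None]
def proj(d,X):
    c=(np.atleast_2d(X)-d['o'])@d['Rm']
    return cv2.projectPoints((c*[1,-1,-1]).reshape(-1,1,3),np.zeros(3),np.zeros(3),d['K'],d['dist'])[0].reshape(-1,2)
E
python3 - <<'E'
from h import *
s=get_state();print({k:np.round(v,3).tolist() for k,v in s.items()})
for n in ['top','side']:
    d=grab(n);cv2.imwrite(f'pics/{n}0.png',d['color']);print(n,d['o'],d['Rm'].round(3).tolist(),d['f'],d['dist'])
E
```

```text
{'clock': 0.0, 'joints': [1.126, 0.354, 1.634, -0.0, 1.155, -0.002], 'qvel': [0.0, 0.0, -0.001, -0.0, 0.001, 0.0], 'tau': [-0.001, -60.524, -34.208, 0.0, 0.009, 0.0], 'tcp_pos': [0.268, 0.564, 0.303], 'orientation': [0.22, 0.976, -0.001, -0.0], 'wrist_force': [0.198, -0.639, -0.631], 'wrist_torque': [0.026, -0.013, -0.026], 'grip_force': 0.0, 'width': 0.085}
top [0.40860734 0.02610174 1.1965588 ] [[0.004, 0.987, -0.162], [-1.0, 0.001, -0.015], [-0.015, 0.162, 0.987]] 395.6775144988538 [-0.02600519  0.          0.          0.          0.        ]
side [ 0.49289786 -0.91923402  0.6470783 ] [[0.995, 0.05, -0.092], [-0.104, 0.503, -0.858], [0.004, 0.863, 0.505]] 413.979420810362 [-0.10573866  0.          0.          0.          0.        ]
```

View pics/top0.png

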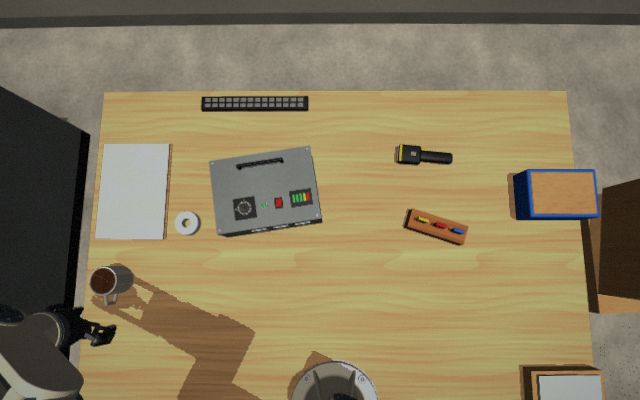

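View pics/side0.png

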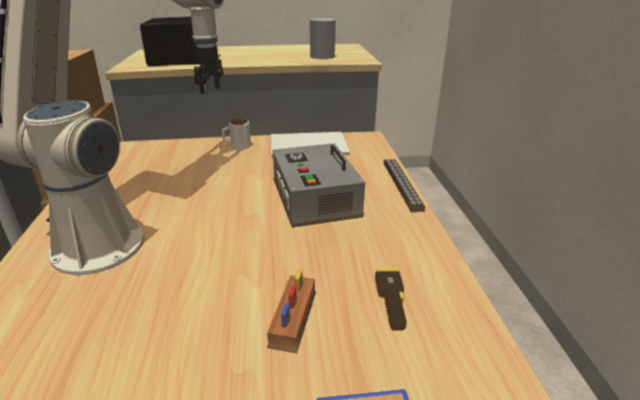

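The top view shows the power unit around (265,190), its switch at (244,208), the block around (436,226) and the red key at (440,226). The side view shows the red key at (292,296). Next I measure them.

```bash
cat >> h.py <<'E'
def cents(d,roi,specs={'red':((0,8),(172,180)),'yellow':((20,35),),'blue':((100,130),)},smin=150,vmin=60):
    x0,y0,x1,y1=roi;hsv=cv2.cvtColor(d['color'],cv2.COLOR_BGR2HSV)[y0:y1,x0:x1];o={}
    for k,v in specs.items():
        m=sum(cv2.inRange(hsv,(a,smin,vmin),(b,255,255)) for a,b in v).astype(np.uint8)
        c=max(cv2.findContours(m,0,2)[0],key=cv2.contourArea,default=None)
        if c is not None:
            M=cv2.moments(c); o[k]=(np.array([M['m10']/max(M['m00'],1e-9)+x0,M['m01']/max(M['m00'],1e-9)+y0]),M['m00'],c.reshape(-1,2)+[x0,y0])
    return o
E
python3 - <<'E'
from h import *
t=grab('top');s=grab('side')
a=cents(t,(400,200,475,250),smin=190,vmin=100);b=cents(s,(265,262,320,330),smin=170,vmin=90)
for k in a:
    print(k,a[k][0],a[k][1],onz(t,a[k][0],.07)[0].round(4), k in b and (b[k][0],b[k][1],onz(s,b[k][0],.061)[0].round(4)))
print('switch',onz(t,[[244,208]],.127), 'unit corners',onz(t,[[211,160],[310,148],[321,219],[220,233]],.115).round(3))
E
```

```text
red [441.0952381  224.74829932] 24.5 [ 0.508 -0.305  0.07 ] (array([291.51604938, 293.78765432]), 67.5, array([ 0.5095, -0.292 ,  0.061 ]))
yellow [418.66666667 218.        ] 1.0 [ 0.5272 -0.2419  0.07  ] (array([297.95744681, 275.43971631]), 23.5, array([ 0.5263, -0.2367,  0.061 ]))
blue [400. 200.] 0.0 [ 0.5791 -0.1902  0.07  ] False
switch [[0.54778516 0.24688544 0.127     ]] unit corners [[0.686 0.348 0.115]
 [0.721 0.068 0.115]
 [0.519 0.036 0.115]
 [0.48  0.313 0.115]]
```

play_rows(
  targets=[
    {"offset": [0.26,-0.95,0],"turn": [0,0,-0.05],"fingers": 60},
    {"offset": [0.26,-0.95,0],"turn": [0,0,-0.05],"fingers": 60},
    {"offset": [0.26,-0.95,0],"turn": [0,0,-0.05],"fingers": 60},
  ],
)

```text
clock: 0.45
tcp_pos: [0.2939, 0.4657, 0.3031]
orientation: [0.297, 0.955, -0.002, 0.0]
wrist_force: [0.4, -0.3, 0.9]
width: 0.06
grip_force: 0.0
```

play_rows(
  targets=[
    {"offset": [0.26,-0.95,0],"turn": [0,0,-0.05],"fingers": 60},
    {"offset": [0.26,-0.95,0],"turn": [0,0,-0.05],"fingers": 60},
    {"offset": [0.26,-0.95,0],"turn": [0,0,-0.05],"fingers": 60},
  ],
)

```text
clock: 0.7
tcp_pos: [0.3199, 0.3708, 0.3035]
orientation: [0.371, 0.929, -0.001, 0.0]
wrist_force: [0.4, 0.6, -0.8]
width: 0.06
grip_force: 0.0
```

play_rows(
  targets=[
    {"offset": [0.26,-0.95,0],"turn": [0,0,-0.05],"fingers": 60},
    {"offset": [0.26,-0.95,0],"turn": [0,0,-0.05],"fingers": 60},
    {"offset": [0.26,-0.95,0],"turn": [0,0,-0.05],"fingers": 60},
  ],
)

```text
clock: 0.95
tcp_pos: [0.3458, 0.2761, 0.3037]
orientation: [0.442, 0.897, -0.001, 0.0]
wrist_force: [-1.2, -0.2, -0.5]
width: 0.0601
grip_force: 0.0
```

```bash
python3 - <<'E'
from h import *
d=grab('wrist');s=get_state();print(s['clock'],s['tcp_pos'],R.from_quat(s['orientation']).as_matrix().round(3).tolist(),np.round(s['joints'],2),d['tool_from_camera'],s['wrist_force'])
cv2.imwrite('pics/w1.png',d['color'])
# does camera see switch
print(proj(d,[.548,.247,.127]))
E
```

```text
1.0 [0.34613088 0.27553872 0.30380291] [[-0.609, 0.793, -0.0], [0.793, 0.609, -0.002], [-0.001, -0.001, -1.0]] [ 0.67  0.06  2.   -0.    1.08  0.02] [[ 7.91939853e-04  9.49693812e-01  3.13178919e-01  8.12484967e-02]
 [ 9.99999677e-01 -7.09000274e-04 -3.78717776e-04 -2.78788048e-04]
 [-1.37621989e-04  3.13179118e-01 -9.49694067e-01 -7.00877022e-02]
 [ 0.00000000e+00  0.00000000e+00  0.00000000e+00  1.00000000e+00]] [-0.291365   -0.53326728  0.56178632]
[[446.96216651 324.14387137]]
```

View pics/w1.png

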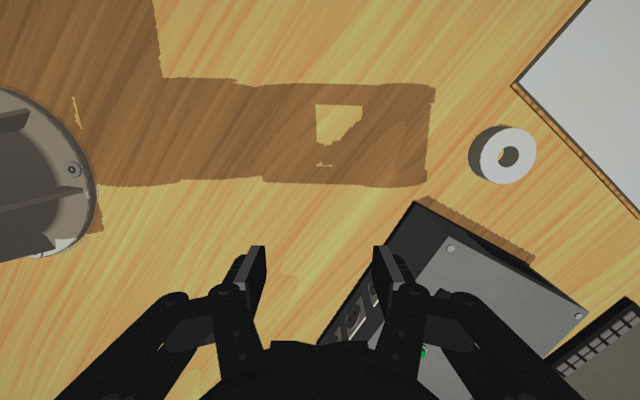

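The wrist view shows the label roll at (508,155), the unit's corner at lower right and the fingertips around (255,260) and (385,260). The camera sits on the tool's +x side, so I'll view the keys from there.

play_rows(
  targets=[
    {"offset": [0.2,-0.9,0],"turn": [0,0,-0.044],"fingers": 60},
    {"offset": [0.2,-0.9,0],"turn": [0,0,-0.044],"fingers": 60},
    {"offset": [0.2,-0.9,0],"turn": [0,0,-0.044],"fingers": 60},
  ],
)

```text
clock: 1.25
tcp_pos: [0.3659, 0.1863, 0.3038]
orientation: [0.503, 0.864, -0.001, 0.0]
wrist_force: [-0.3, -0.1, -0.1]
width: 0.06
grip_force: 0.0
```

play_rows(
  targets=[
    {"offset": [0.2,-0.9,0],"turn": [0,0,-0.044],"fingers": 60},
    {"offset": [0.2,-0.9,0],"turn": [0,0,-0.044],"fingers": 60},
    {"offset": [0.2,-0.9,0],"turn": [0,0,-0.044],"fingers": 60},
  ],
)

```text
clock: 1.5
tcp_pos: [0.3865, 0.0963, 0.304]
orientation: [0.562, 0.827, -0.0, 0.001]
wrist_force: [-0.8, 0.6, -0.1]
width: 0.0599
grip_force: 0.0
```

play_rows(
  targets=[
    {"offset": [0.2,-0.9,0],"turn": [0,0,-0.044],"fingers": 60},
    {"offset": [0.2,-0.9,0],"turn": [0,0,-0.044],"fingers": 60},
    {"offset": [0.2,-0.9,0],"turn": [0,0,-0.044],"fingers": 60},
  ],
)

```text
clock: 1.75
tcp_pos: [0.407, 0.0063, 0.3042]
orientation: [0.617, 0.787, -0.0, 0.001]
wrist_force: [-0.5, 0.7, -0.3]
width: 0.0601
grip_force: 0.0
```

play_rows(
  targets=[
    {"offset": [0.2,-0.9,0],"turn": [0,0,-0.044],"fingers": 60},
    {"offset": [0.2,-0.9,0],"turn": [0,0,-0.044],"fingers": 60},
    {"offset": [0.2,-0.9,0],"turn": [0,0,-0.044],"fingers": 60},
  ],
)

```text
clock: 2.0
tcp_pos: [0.4274, -0.0838, 0.3043]
orientation: [0.67, 0.742, 0.0, 0.001]
wrist_force: [-0.5, 0.1, 0.2]
width: 0.0601
grip_force: 0.0
```

play_rows(
  targets=[
    {"offset": [0.2,-0.9,0],"turn": [0,0,-0.044],"fingers": 60},
    {"offset": [0.2,-0.9,0],"turn": [0,0,-0.044],"fingers": 60},
    {"offset": [0.2,-0.9,0],"turn": [0,0,-0.044],"fingers": 60},
  ],
)

```text
clock: 2.25
tcp_pos: [0.4477, -0.1738, 0.3042]
orientation: [0.72, 0.694, 0.0, 0.001]
wrist_force: [0.8, 0.4, 0.4]
width: 0.0601
grip_force: 0.0
```

play_rows(
  targets=[
    {"offset": [0.2,-0.9,0],"turn": [0,0,-0.044],"fingers": 60},
    {"offset": [0.2,-0.9,0],"turn": [0,0,-0.044],"fingers": 60},
    {"offset": [0.2,-0.9,0],"turn": [0,0,-0.044],"fingers": 60},
  ],
)

```text
clock: 2.5
tcp_pos: [0.4677, -0.2639, 0.304]
orientation: [0.766, 0.643, 0.0, 0.001]
wrist_force: [0.5, 0.0, 0.2]
width: 0.06
grip_force: 0.0
```

play_rows(
  targets=[
    {"offset": [0.2,-0.9,0],"turn": [0,0,-0.044],"fingers": 60},
    {"offset": [0.2,-0.9,0],"turn": [0,0,-0.044],"fingers": 60},
    {"offset": [0.2,-0.9,0],"turn": [0,0,-0.044],"fingers": 60},
  ],
)

```text
clock: 2.75
tcp_pos: [0.4877, -0.3539, 0.3038]
orientation: [0.808, 0.589, 0.0, 0.001]
wrist_force: [-0.9, 0.6, -0.0]
width: 0.0601
grip_force: 0.0
```

```bash
python3 - <<'E'
from h import *
get_state();d=grab('wrist');s=get_state();print(s['clock'],s['tcp_pos'],R.from_quat(s['orientation']).as_matrix().round(3).tolist(),np.round(s['joints'],2))
cv2.imwrite('pics/w2.png',d['color']);print(d['f'])
c=cents(d,(0,0,640,300),smin=150,vmin=80)
for k,v in c.items(): print(k,v[0],v[1],cv2.boundingRect(v[2]),cv2.minAreaRect(v[2]),onz(d,v[0],.08)[0])
E
```

```text
2.8 [ 0.48732481 -0.35311196  0.30352301] [[0.306, 0.952, 0.001], [0.952, -0.306, -0.001], [-0.001, 0.001, -1.0]] [-0.63  0.32  1.69 -0.    1.14 -0.32]
276.95585493392025
red [322.48148148 133.20289855] 207.0 (318, 118, 9, 31) ((322.0, 133.0), (30.0, 8.0), 90.0) [ 0.50839982 -0.30142787  0.08      ]
yellow [322.99293513  79.34746307] 259.5 (319, 63, 9, 34) ((323.0, 79.5), (33.0, 8.0), 90.0) [ 0.52450375 -0.25224627  0.08      ]
blue [322.38526912 181.16902738] 176.5 (318, 168, 9, 27) ((322.0, 181.0), (26.0, 8.0), 90.0) [ 0.4928308  -0.35025696  0.08      ]
```

View pics/w2.png

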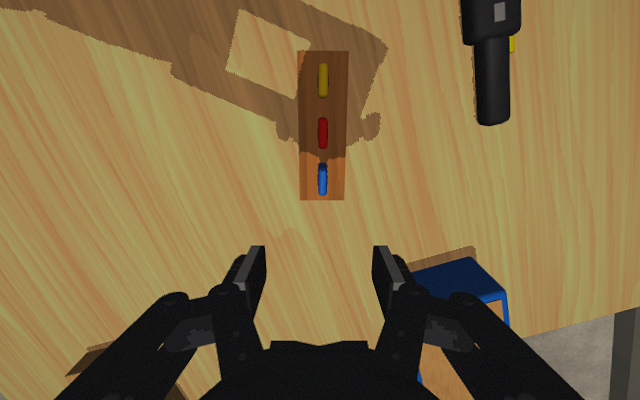

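The three keys lie in a vertical line: yellow (323,79), red (322,133) and blue (322,181). Their 52 mm spacing and the yaw agree with the task's sizes. The scanner is well clear.

play_rows(
  targets=[
    {"offset": [0.21,0.52,-0.4],"turn": [0,0,0],"fingers": 40},
    {"offset": [0.21,0.52,-0.8],"turn": [0,0,0],"fingers": 40},
    {"offset": [0.21,0.52,-0.95],"turn": [0,0,0],"fingers": 40},
    {"offset": [0.21,0.52,-0.95],"turn": [0,0,0],"fingers": 40},
  ],
  grip_force=60,
)

```text
clock: 3.13
tcp_pos: [0.5044, -0.2934, 0.2031]
orientation: [0.807, 0.59, -0.002, -0.005]
wrist_force: [-2.1, 0.1, -0.4]
width: 0.04
grip_force: 0.0
```

play_rows(
  targets=[
    {"offset": [0,0,-0.25],"turn": [0,0,0],"fingers": 40},
    {"offset": [0,0,-0.5],"turn": [0,0,0],"fingers": 40},
    {"offset": [0,0,-0.7],"turn": [0,0,0],"fingers": 40},
    {"offset": [0,0,-0.86],"turn": [0,0,0],"fingers": 40},
    {"offset": [0,0,-0.86],"turn": [0,0,0],"fingers": 40},
  ],
)

```text
clock: 3.55
tcp_pos: [0.506, -0.297, 0.1215]
orientation: [0.808, 0.59, -0.001, -0.002]
wrist_force: [-1.7, -0.4, 0.0]
width: 0.0399
grip_force: 0.0
```

```bash
python3 - <<'E'
from h import *
d=grab('wrist');s=get_state();print(s['clock'],s['tcp_pos'],s['wrist_force'])
cv2.imwrite('pics/w3.png',d['color'])
E
```

```text
3.6 [ 0.50661878 -0.29749935  0.12299621] [0.4735365  0.40670192 0.89238688]
```

View pics/w3.png

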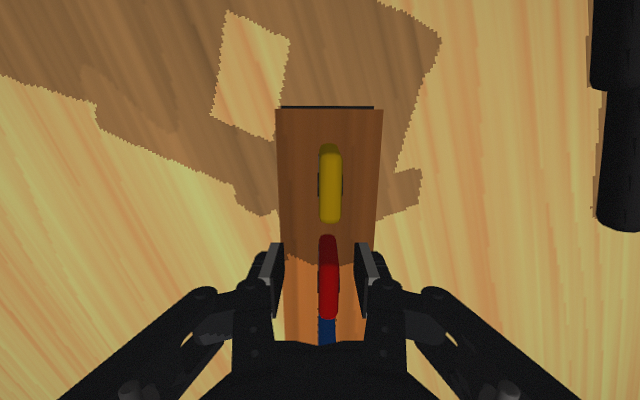

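The red key, at (328,275), sits about 3 mm to the right of the finger midline. That matches the arm's remaining lag, so I let it settle and then close.

play_rows(
  targets=[
    {"offset": [0,0,0],"turn": [0,0,0],"fingers": 40},
    {"offset": [0,0,0],"turn": [0,0,0],"fingers": 40},
    {"offset": [0,0,0],"turn": [0,0,0],"fingers": 30},
    {"offset": [0,0,0],"turn": [0,0,0],"fingers": 20},
  ],
)

```text
clock: 3.93
tcp_pos: [0.5074, -0.2985, 0.1241]
orientation: [0.808, 0.589, 0.0, 0.001]
wrist_force: [0.0, 0.6, 0.7]
width: 0.0203
grip_force: 0.0
```

```bash
python3 - <<'E'
from h import *
d=grab('wrist');s=get_state();print(s['clock'],s['tcp_pos'],s['wrist_force'])
M=R.from_quat(s['orientation']).as_matrix()
c=cents(d,(250,100,400,340),smin=150,vmin=60)
for k,v in c.items():
  p=onz(d,v[0],.08)[0];top=v[2][v[2][:,1]<v[2][:,1].min()+30]
  print(k,v[0],p,(p-s['tcp_pos'])@M)
E
```

```text
3.9833 [ 0.50718746 -0.29849107  0.12388146] [-0.27288298  0.71016576 -0.15695235]
red [323.8197435  271.93611013] [ 0.51129239 -0.29248916  0.08      ] [0.0069831  0.00201093 0.04388221]
yellow [324.70681842 179.55516914] [ 0.52518196 -0.24947773  0.08      ] [0.05218154 0.00207996 0.04386858]
blue [323.17268519 326.50787037] [ 0.50124099 -0.32343589  0.08      ] [-0.02555487  0.00190618  0.04389193]
```

play_rows(
  targets=[
    {"offset": [0.015,-0.02,-0.02],"turn": [0,0,0],"fingers": 20},
    {"offset": [0.015,-0.02,-0.02],"turn": [0,0,0],"fingers": 16},
    {"offset": [0.015,-0.02,-0.02],"turn": [0,0,0],"fingers": 8},
    {"offset": [0.015,-0.02,-0.02],"turn": [0,0,0],"fingers": 5},
    {"offset": [0.015,-0.02,-0.02],"turn": [0,0,0],"fingers": 5},
  ],
)

```text
clock: 4.4
tcp_pos: [0.5084, -0.3004, 0.121]
orientation: [0.808, 0.589, 0.0, 0.0]
wrist_force: [-1.0, -1.4, 1.4]
width: 0.0089
grip_force: 58.7
```

play_rows(
  targets=[
    {"offset": [0,0,0],"turn": [0,0,0],"fingers": 5},
    {"offset": [0,0,0],"turn": [0,0,0],"fingers": 5},
  ],
)

```text
clock: 4.57
tcp_pos: [0.5084, -0.3004, 0.121]
orientation: [0.808, 0.589, 0.0, 0.0]
wrist_force: [0.1, -1.1, 2.8]
width: 0.0094
grip_force: 58.7
```

play_rows(
  targets=[
    {"offset": [0,0,0.15],"turn": [0,0,0],"fingers": 5},
    {"offset": [0,0,0.35],"turn": [0,0,0],"fingers": 5},
    {"offset": [0,0,0.55],"turn": [0,0,0],"fingers": 5},
    {"offset": [0,0,0.75],"turn": [0,0,0],"fingers": 5},
  ],
)

```text
clock: 4.9
tcp_pos: [0.5079, -0.3, 0.1962]
orientation: [0.808, 0.589, -0.0, -0.001]
wrist_force: [-0.4, -1.2, -0.2]
width: 0.0091
grip_force: 60.0
```

play_rows(
  targets=[
    {"offset": [0,0,0.2],"turn": [0,0,0],"fingers": 5},
    {"offset": [0,0,0.5],"turn": [0,0,0],"fingers": 5},
    {"offset": [0,0,0.75],"turn": [0,0,0],"fingers": 5},
  ],
)

```text
clock: 5.15
tcp_pos: [0.508, -0.3, 0.272]
orientation: [0.808, 0.589, -0.0, -0.0]
wrist_force: [0.8, -0.4, -0.0]
width: 0.009
grip_force: 60.0
```

play_rows(
  targets=[
    {"offset": [0.03,0.3,0],"turn": [0,0,0.028],"fingers": 5},
    {"offset": [0.06,0.6,0],"turn": [0,0,0.028],"fingers": 5},
    {"offset": [0.1,0.93,0],"turn": [0,0,0.028],"fingers": 5},
  ],
)

```text
clock: 5.4
tcp_pos: [0.518, -0.2068, 0.2712]
orientation: [0.782, 0.624, 0.0, 0.0]
wrist_force: [0.1, 0.8, -0.7]
width: 0.0092
grip_force: 60.0
```

play_rows(
  targets=[
    {"offset": [0.03,0.3,0],"turn": [0,0,0.028],"fingers": 5},
    {"offset": [0.06,0.6,0],"turn": [0,0,0.028],"fingers": 5},
    {"offset": [0.1,0.93,0],"turn": [0,0,0.028],"fingers": 5},
  ],
)

```text
clock: 5.65
tcp_pos: [0.5278, -0.113, 0.2707]
orientation: [0.753, 0.658, -0.0, -0.0]
wrist_force: [1.0, -0.6, -0.9]
width: 0.0088
grip_force: 60.0
```

play_rows(
  targets=[
    {"offset": [0.03,0.3,0],"turn": [0,0,0.028],"fingers": 5},
    {"offset": [0.06,0.6,0],"turn": [0,0,0.028],"fingers": 5},
    {"offset": [0.1,0.93,0],"turn": [0,0,0.028],"fingers": 5},
  ],
)

```text
clock: 5.9
tcp_pos: [0.5378, -0.0199, 0.2706]
orientation: [0.723, 0.69, -0.0, -0.0]
wrist_force: [0.4, -1.0, -1.0]
width: 0.0094
grip_force: 60.0
```

play_rows(
  targets=[
    {"offset": [0.03,0.3,0],"turn": [0,0,0.028],"fingers": 5},
    {"offset": [0.06,0.6,0],"turn": [0,0,0.028],"fingers": 5},
    {"offset": [0.1,0.93,0],"turn": [0,0,0.028],"fingers": 5},
  ],
)

```text
clock: 6.15
tcp_pos: [0.5478, 0.0731, 0.2706]
orientation: [0.692, 0.722, -0.0, -0.0]
wrist_force: [0.6, 0.1, 0.0]
width: 0.0091
grip_force: 60.0
```

play_rows(
  targets=[
    {"offset": [0.03,0.3,0],"turn": [0,0,0.028],"fingers": 5},
    {"offset": [0.06,0.6,0],"turn": [0,0,0.028],"fingers": 5},
    {"offset": [0.1,0.93,0],"turn": [0,0,0.028],"fingers": 5},
    {"offset": [0.1,0.93,0],"turn": [0,0,0.028],"fingers": 5},
    {"offset": [0.1,0.93,0],"turn": [0,0,0.028],"fingers": 5},
  ],
)

```text
clock: 6.57
tcp_pos: [0.5579, 0.1662, 0.2704]
orientation: [0.659, 0.752, -0.0, -0.0]
wrist_force: [0.5, -0.1, -0.4]
width: 0.0095
grip_force: 60.0
```

```bash
python3 - <<'E'
from h import *
d=grab('wrist');s=get_state();print(s['clock'],s['tcp_pos'],R.from_quat(s['orientation']).as_matrix().round(3).tolist(),s['width'])
print(proj(d,[.548,.247,.127]))
np.savez('w4.npz',**{k:d[k] for k in ['color','o','Rm','K','dist']})
cv2.imwrite('pics/w4.png',d['color'])
E
```

```text
6.6167 [0.55778953 0.16504591 0.27035737] [[-0.13, 0.991, -0.001], [0.991, 0.13, -0.001], [-0.0, -0.001, -1.0]] 0.009323275355618416
[[320.69281738 108.298735  ]]
```

View pics/w4.png

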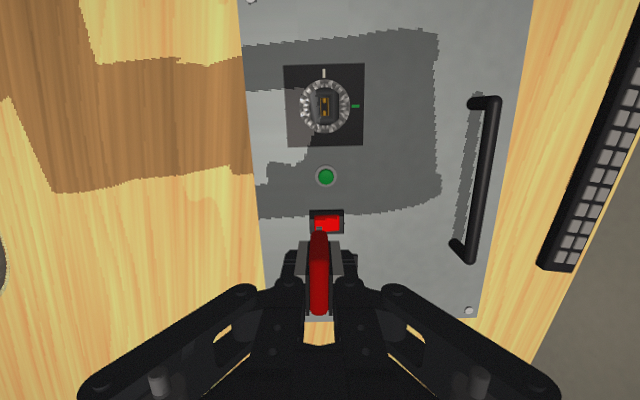

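The switch is centred near (325,106), with the lamp at (326,177) and the red key in the gripper at (319,231..315). Next is a magnified crop for the slot centre, the plate yaw and the key's place in the grip.

```bash
python3 - <<'E'
from h import *
z=np.load('w4.npz');d={k:z[k] for k in z.files};im=d['color']
a=cv2.resize(im[55:155,275:375],None,fx=5,fy=5,interpolation=cv2.INTER_CUBIC)
b=cv2.resize(im[225:325,290:350],None,fx=5,fy=5,interpolation=cv2.INTER_CUBIC)
cv2.imwrite('pics/w4z.png',np.hstack([a,b]))
c=cents(d,(300,225,340,330),smin=130,vmin=50)['red'];print(c[0],cv2.boundingRect(c[2]))
T=np.array([[-0.13,.9915,0],[.9915,.13,0],[0,0,-1]])
t=np.array([.55779,.16505,.27036])
for x in(-.016,.016):
  for zz in(.041,.079): print(x,zz,proj(d,T@[x,0,zz]+t),'d/dx(1mm)',proj(d,T@[x+.001,0,zz]+t))
# gold/dark slot
g=cv2.cvtColor(im,cv2.COLOR_BGR2GRAY)
# black plate
m=(g[55:155,270:380]<60).astype(np.uint8);print(cv2.minAreaRect(max(cv2.findContours(m,0,2)[0],key=cv2.contourArea)))
E
```

```text
[319.39019124 268.96915484] (309, 225, 31, 91)
-0.016 0.041 [[319.0771252  318.02191976]] d/dx(1mm) [[319.08249401 316.38439022]]
-0.016 0.079 [[319.06637557 274.48297969]] d/dx(1mm) [[319.07059324 273.098122  ]]
0.016 0.041 [[319.2623106  261.27214844]] d/dx(1mm) [[319.2685716  259.34391262]]
0.016 0.079 [[319.20934122 227.38877276]] d/dx(1mm) [[319.21408766 225.81988337]]
((54.4572868347168, 49.83443069458008), (81.92179870605469, 81.15281677246094), 88.53119659423828)
```

View pics/w4z.png

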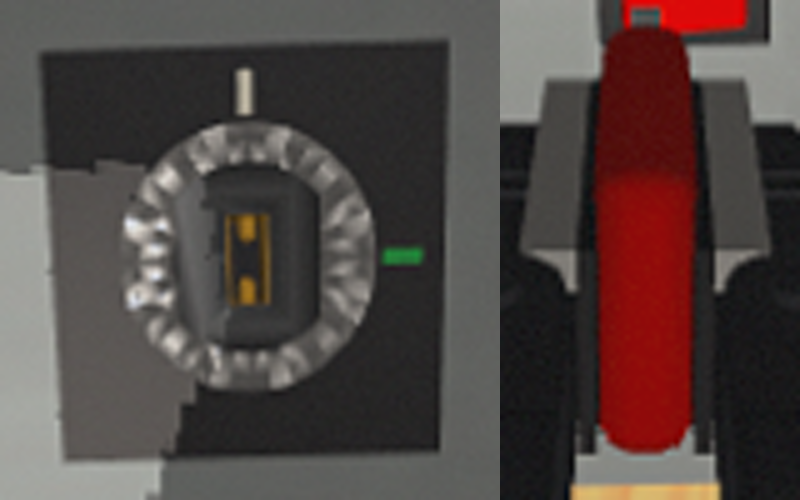

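The crop shows the bezel ring centred at crop (250,255), the slot at (248,259), and the plate's edges tilted about 1.6° in the image. The key is centred in the grip to within about 1 mm.

```bash
python3 - <<'E'
from h import *
z=np.load('w4.npz');d={k:z[k] for k in z.files}
P=lambda l:np.array(l,float)/5+[275-.4,55-.4]
pl=onz(d,P([[40,52],[448,40],[440,450],[65,460]]),.116);print(pl.round(4))
for i in range(4):
  v=pl[(i+1)%4]-pl[i];print(np.linalg.norm(v[:2]).round(4),(np.degrees(np.arctan2(v[1],v[0]))%90).round(2))
print('plate c',pl.mean(0))
print('ring',onz(d,P([[250,255]]),.127),'ring diam',onz(d,P([[125,255],[375,255]]),.125),'dish',onz(d,P([[249,257]]),.127),'slot',onz(d,P([[248,259]]),.124))
sc=onz(d,P([[247.5,213],[248,305]]),.124);v=sc[0]-sc[1];print('slot',np.linalg.norm(v),np.degrees(np.arctan2(v[1],v[0]))-90)
lp=onz(d,[[326,176.5]],.118);print('lamp',lp)
E
```

```text
[[0.516  0.2737 0.116 ]
 [0.5756 0.2833 0.116 ]
 [0.5851 0.224  0.116 ]
 [0.5256 0.2145 0.116 ]]
0.0603 9.15
0.06 9.15
0.0602 9.13
0.06 9.23
plate c [0.5505745  0.24885081 0.116     ]
ring [[0.5505807  0.24924657 0.127     ]] ring diam [[0.53230909 0.24684005 0.125     ]
 [0.56891994 0.2517335  0.125     ]] dish [[0.55047418 0.24895106 0.127     ]] slot [[0.5504172 0.2486862 0.124    ]]
slot 0.01302203195853185 8.255206531473362
lamp [[0.55956232 0.1946131  0.118     ]]
```

play_rows(
  targets=[
    {"offset": [-0.03,0.3,0],"turn": [0,0,0.009],"fingers": 5},
    {"offset": [-0.05,0.6,0],"turn": [0,0,0.009],"fingers": 5},
    {"offset": [-0.073,0.84,0],"turn": [0,0,0.009],"fingers": 5},
    {"offset": [-0.073,0.84,-0.1],"turn": [0,0,0.009],"fingers": 5},
    {"offset": [-0.073,0.84,-0.25],"turn": [0,0,0.009],"fingers": 5},
  ],
)

```text
clock: 7.03
tcp_pos: [0.5515, 0.2488, 0.2466]
orientation: [0.649, 0.761, 0.001, 0.001]
wrist_force: [0.5, -0.1, -0.3]
width: 0.0089
grip_force: 60.0
```

play_rows(
  targets=[
    {"offset": [0,0,0],"turn": [0,0,0],"fingers": 5},
    {"offset": [0,0,0],"turn": [0,0,0],"fingers": 5},
    {"offset": [0,0,0],"turn": [0,0,0],"fingers": 5},
  ],
)

```text
clock: 7.28
tcp_pos: [0.5512, 0.2477, 0.2462]
orientation: [0.65, 0.76, -0.0, 0.0]
wrist_force: [-0.1, -0.2, -0.2]
width: 0.0092
grip_force: 60.0
```

```bash
python3 - <<'E'
from h import *
s=get_state();print(s['clock'],s['tcp_pos'],s['wrist_force'],R.from_quat(s['orientation']).as_matrix().round(4).tolist(),np.round(s['joints'],2))
d=grab('wrist');e=grab('side')
cv2.imwrite('pics/w5.png',np.hstack([cv2.resize(d['color'][180:340,250:390],None,fx=3,fy=3),cv2.resize(e['color'][120:200,265:335],None,fx=5,fy=6)[:480]]))
E
```

```text
7.2833 [0.55122284 0.24765073 0.24620503] [-0.07810518 -0.22613513 -0.15178468] [[-0.1554, 0.9878, -0.0001], [0.9878, 0.1554, -0.0002], [-0.0002, -0.0002, -1.0]] [ 0.42  0.38  1.73 -0.    1.03  0.26]
```

View pics/w5.png

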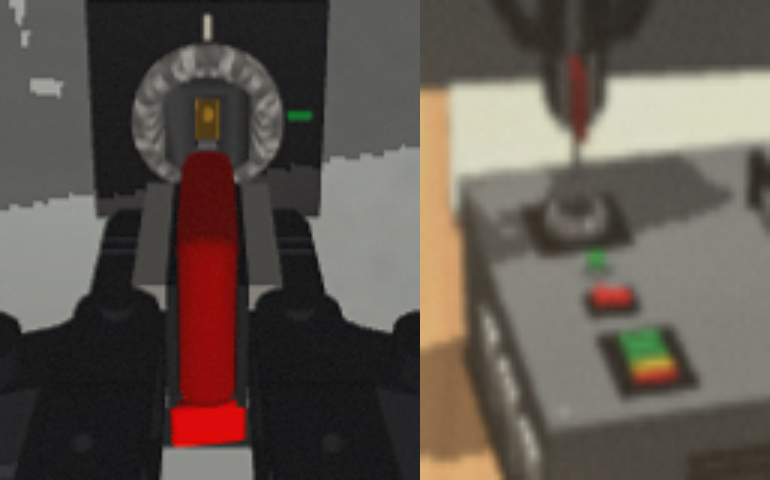

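The blade lines up with the gold slot at about (207,118) in the left half of the crop, and the key hangs upright above the switch in the side view. I descend to just above the first pin.

play_rows(
  targets=[
    {"offset": [-0.007,0.012,0],"turn": [0,0,0.001],"fingers": 5},
    {"offset": [-0.007,0.012,-0.06],"turn": [0,0,0.001],"fingers": 5},
    {"offset": [-0.007,0.012,-0.12],"turn": [0,0,0.001],"fingers": 5},
    {"offset": [-0.007,0.012,-0.18],"turn": [0,0,0.001],"fingers": 5},
    {"offset": [-0.007,0.012,-0.22],"turn": [0,0,0.001],"fingers": 5},
  ],
)

```text
clock: 7.8
tcp_pos: [0.5503, 0.2499, 0.2229]
orientation: [0.648, 0.762, -0.0, 0.0]
wrist_force: [0.3, -0.0, -0.7]
width: 0.0092
grip_force: 60.1
```

play_rows(
  targets=[
    {"offset": [0,0,0],"turn": [0,0,0],"fingers": 5},
    {"offset": [0,0,0],"turn": [0,0,0],"fingers": 5},
  ],
)

```text
clock: 7.97
tcp_pos: [0.5503, 0.2499, 0.2234]
orientation: [0.648, 0.762, -0.0, -0.0]
wrist_force: [0.2, -0.8, -1.5]
width: 0.0092
grip_force: 59.9
```

play_rows(
  targets=[
    {"offset": [0,-0.005,-0.03],"turn": [0,0,0],"fingers": 5},
    {"offset": [0,-0.005,-0.05],"turn": [0,0,0],"fingers": 5},
    {"offset": [0,-0.005,-0.05],"turn": [0,0,0],"fingers": 5},
  ],
)

```text
clock: 8.22
tcp_pos: [0.5505, 0.2496, 0.2196]
orientation: [0.648, 0.761, 0.0, 0.0]
wrist_force: [-1.8, -0.1, 6.9]
width: 0.009
grip_force: 61.1
```

play_rows(
  targets=[
    {"offset": [-0.003,0.02,0],"turn": [0,0,0],"fingers": 5},
    {"offset": [-0.003,0.02,0],"turn": [0,0,0],"fingers": 5},
    {"offset": [0.003,-0.02,0],"turn": [0,0,0],"fingers": 5},
    {"offset": [0.003,-0.02,0],"turn": [0,0,0],"fingers": 5},
  ],
)

```text
clock: 8.55
tcp_pos: [0.5508, 0.248, 0.2196]
orientation: [0.648, 0.761, 0.001, -0.0]
wrist_force: [0.3, 3.2, 3.5]
width: 0.0091
grip_force: 60.7
```

play_rows(
  targets=[
    {"offset": [-0.006,0.04,-0.01],"turn": [0,0,0],"fingers": 5},
    {"offset": [-0.006,0.04,-0.01],"turn": [0,0,0],"fingers": 5},
    {"offset": [0,0,-0.02],"turn": [0,0,0],"fingers": 5},
    {"offset": [0,0,-0.02],"turn": [0,0,0],"fingers": 5},
  ],
)

```text
clock: 8.88
tcp_pos: [0.5506, 0.2479, 0.2168]
orientation: [0.648, 0.761, 0.001, -0.001]
wrist_force: [-0.2, 4.1, 1.3]
width: 0.0093
grip_force: 60.2
```

play_rows(
  targets=[
    {"offset": [-0.006,0.04,0],"turn": [0,0,0],"fingers": 5},
    {"offset": [-0.006,0.04,0],"turn": [0,0,0],"fingers": 5},
    {"offset": [0,0,0],"turn": [0,0,0],"fingers": 5},
    {"offset": [0,0,0],"turn": [0,0,0],"fingers": 5},
  ],
)

```text
clock: 9.22
tcp_pos: [0.5506, 0.2476, 0.2167]
orientation: [0.648, 0.761, 0.0, -0.0]
wrist_force: [0.5, 3.7, -2.1]
width: 0.0092
grip_force: 59.8
```

play_rows(
  targets=[
    {"offset": [-0.003,0.02,-0.03],"turn": [0,0,0],"fingers": 5},
    {"offset": [-0.003,0.02,-0.06],"turn": [0,0,0],"fingers": 5},
    {"offset": [-0.003,0.02,-0.06],"turn": [0,0,0],"fingers": 5},
  ],
)

```text
clock: 9.47
tcp_pos: [0.5506, 0.2495, 0.2121]
orientation: [0.648, 0.762, 0.0, 0.0]
wrist_force: [-2.8, 0.1, 14.0]
width: 0.0092
grip_force: 62.3
```

play_rows(
  targets=[
    {"offset": [-0.003,0.02,0],"turn": [0,0,0],"fingers": 5},
    {"offset": [-0.003,0.02,0],"turn": [0,0,0],"fingers": 5},
    {"offset": [0.003,-0.02,0],"turn": [0,0,0],"fingers": 5},
    {"offset": [0.003,-0.02,0],"turn": [0,0,0],"fingers": 5},
  ],
)

```text
clock: 9.8
tcp_pos: [0.5509, 0.2477, 0.211]
orientation: [0.648, 0.761, 0.001, -0.0]
wrist_force: [1.5, 4.4, -0.2]
width: 0.0093
grip_force: 60.3
```

play_rows(
  targets=[
    {"offset": [-0.006,0.04,0],"turn": [0,0,0],"fingers": 5},
    {"offset": [-0.006,0.04,0],"turn": [0,0,0],"fingers": 5},
    {"offset": [0,0,0],"turn": [0,0,0],"fingers": 5},
    {"offset": [0,0,0],"turn": [0,0,0],"fingers": 5},
  ],
)

```text
clock: 10.13
tcp_pos: [0.5506, 0.2477, 0.2106]
orientation: [0.648, 0.761, 0.0, -0.001]
wrist_force: [0.8, 2.9, -0.9]
width: 0.0091
grip_force: 59.8
```

play_rows(
  targets=[
    {"offset": [-0.003,0.018,-0.02],"turn": [0,0,0],"fingers": 5},
    {"offset": [-0.003,0.018,-0.04],"turn": [0,0,0],"fingers": 5},
    {"offset": [-0.003,0.018,-0.06],"turn": [0,0,0],"fingers": 5},
    {"offset": [-0.003,0.018,-0.06],"turn": [0,0,0],"fingers": 5},
  ],
)

```text
clock: 10.47
tcp_pos: [0.5504, 0.2492, 0.2059]
orientation: [0.648, 0.762, 0.0, 0.0]
wrist_force: [-2.8, -0.9, 13.1]
width: 0.009
grip_force: 61.9
```

play_rows(
  targets=[
    {"offset": [0,0,-0.015],"turn": [0,0,0],"fingers": 5},
    {"offset": [0,0,-0.015],"turn": [0,0,0],"fingers": 5},
    {"offset": [0,0,-0.015],"turn": [0,0,0],"fingers": 5},
  ],
)

```text
clock: 10.72
tcp_pos: [0.5504, 0.2492, 0.2058]
orientation: [0.648, 0.762, 0.0, 0.0]
wrist_force: [-7.0, -1.9, 24.5]
width: 0.0093
grip_force: 64.1
```

The key stops solidly at TCP z 0.2058, where home is expected. Easing the press slightly, I turn it clockwise.

play_rows(
  targets=[
    {"offset": [0,0,0.01],"turn": [0,0,0],"fingers": 5},
    {"offset": [0,0,0.01],"turn": [0,0,-0.03],"fingers": 5},
    {"offset": [0,0,0.01],"turn": [0,0,-0.06],"fingers": 5},
    {"offset": [0,0,0.01],"turn": [0,0,-0.09],"fingers": 5},
    {"offset": [0,0,0.01],"turn": [0,0,-0.12],"fingers": 5},
  ],
  grip_force=80,
)

```text
clock: 11.13
tcp_pos: [0.5512, 0.2494, 0.206]
orientation: [0.781, 0.625, 0.001, 0.001]
wrist_force: [-0.4, -0.2, 13.5]
width: 0.0089
grip_force: 78.9
```

play_rows(
  targets=[
    {"offset": [0,0,0],"turn": [0,0,-0.03],"fingers": 5},
    {"offset": [0,0,0],"turn": [0,0,-0.06],"fingers": 5},
    {"offset": [0,0,0],"turn": [0,0,-0.09],"fingers": 5},
    {"offset": [0,0,0],"turn": [0,0,-0.12],"fingers": 5},
  ],
)

```text
clock: 11.47
tcp_pos: [0.5515, 0.2493, 0.206]
orientation: [0.884, 0.468, 0.001, 0.001]
wrist_force: [2.1, -1.9, 13.3]
width: 0.0088
grip_force: 78.8
```

play_rows(
  targets=[
    {"offset": [-0.003,0,0],"turn": [0,0,-0.03],"fingers": 5},
    {"offset": [-0.005,0,0],"turn": [0,0,-0.06],"fingers": 5},
    {"offset": [-0.005,0,0],"turn": [0,0,-0.09],"fingers": 5},
    {"offset": [-0.005,0,0],"turn": [0,0,-0.12],"fingers": 5},
    {"offset": [-0.005,0,0],"turn": [0,0,-0.15],"fingers": 5},
  ],
)

```text
clock: 11.88
tcp_pos: [0.5515, 0.2489, 0.206]
orientation: [0.969, 0.248, 0.002, 0.001]
wrist_force: [4.0, -4.2, 12.3]
width: 0.0086
grip_force: 78.7
```

play_rows(
  targets=[
    {"offset": [0,0,0],"turn": [0,0,-0.03],"fingers": 5},
    {"offset": [0,0,0],"turn": [0,0,-0.06],"fingers": 5},
    {"offset": [0,0,0],"turn": [0,0,-0.09],"fingers": 5},
    {"offset": [0,0,0],"turn": [0,0,-0.11],"fingers": 5},
    {"offset": [0,0,0],"turn": [0,0,-0.11],"fingers": 5},
  ],
)

```text
clock: 12.3
tcp_pos: [0.5515, 0.2487, 0.206]
orientation: [0.997, 0.078, 0.002, 0.0]
wrist_force: [4.0, -4.7, 12.1]
width: 0.0086
grip_force: 78.8
```

```bash
python3 - <<'E'
from h import *
s=get_state();M=R.from_quat(s['orientation']).as_matrix();print(s['clock'],s['tcp_pos'],s['wrist_force'],s['wrist_torque'],'toolz',M[:,2],'yaw',np.degrees(np.arctan2(M[1,1],M[0,1])),s['grip_force'],np.round(s['joints'],2))
d=grab('wrist');e=grab('side');t=grab('top')
cv2.imwrite('pics/w6.png',np.hstack([cv2.resize(d['color'][180:340,250:390],None,fx=3,fy=3),cv2.resize(e['color'][120:200,265:335],None,fx=5,fy=6)]))
E
```

```text
12.3 [0.55153381 0.24871912 0.20604477] [ 4.01597345 -4.70477376 12.13208468] [-0.92929221 -0.60811681  0.11290178] toolz [ 4.15607353e-03 -4.57619795e-04 -9.99991259e-01] yaw -81.00158711429638 78.750901222229 [ 0.42  0.43  1.76 -0.    0.95  1.84]
```

View pics/w6.png

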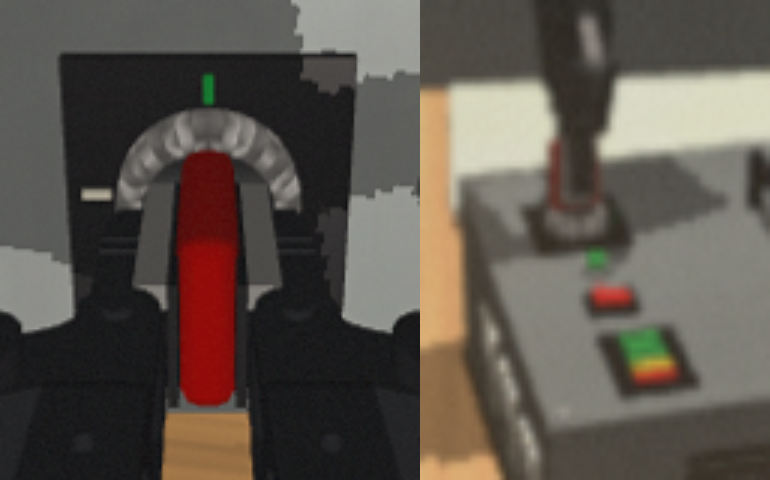

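The key head points at the green start mark, shoulder down on the bezel, with about 0.11 N m on the wrist. I add a few degrees of margin against the play, then settle.

play_rows(
  targets=[
    {"offset": [-0.004,0,0],"turn": [0,0,-0.025],"fingers": 5},
    {"offset": [-0.004,0,0],"turn": [0,0,-0.025],"fingers": 5},
    {"offset": [-0.004,0,0],"turn": [0,0,-0.025],"fingers": 5},
    {"offset": [-0.004,0,0],"turn": [0,0,-0.025],"fingers": 5},
    {"offset": [-0.004,0,0],"turn": [0,0,-0.025],"fingers": 5},
  ],
)

```text
clock: 12.87
tcp_pos: [0.5514, 0.2487, 0.2061]
orientation: [0.999, 0.041, 0.002, 0.0]
wrist_force: [4.3, -4.6, 11.5]
width: 0.0091
grip_force: 78.7
```

```bash
python3 - <<'E'
from h import *
s=get_state();print(s['clock'],s['tcp_pos'],s['wrist_force'],s['wrist_torque'],s['orientation'],s['grip_force'])
if s['grip_force']>50 and s['tcp_pos'][2]<.2072: print(close_job())
E
```

```text
12.8667 [0.55140518 0.2487106  0.20607027] [ 4.29667143 -4.59484383 11.50659451] [-0.95635029 -0.78218422  0.12240567] [9.99143834e-01 4.13025092e-02 2.36996457e-03 2.90512983e-04] 78.67203712463379
the job is handed in; nothing more can be done
None
```

I handed the job in at about 13 s on the robot's clock. The red key was pushed home past both pins, turned a little over 90° clockwise and still held at about 79 N; the turn is read from the gripper, and no verdict came back.

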